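Start the stirrer at its fourth setting

ROBOT

A 7-joint arm with a two-finger parallel gripper is mounted at the origin on the work surface. World frame = base frame: x ahead of the robot, y to its left, z up, the work surface at z = 0. Lengths are in m, angles in rad, forces in N, time in s.
With the tool pointing down it reaches from about 0.35 to 0.775 m from the base axis. Payload 3.1 kg.
Tool frame: the origin (TCP) lies between the finger pads; the fingertips stand 25 mm ahead of it and the grasp point (between the pads) lies 6 mm ahead of it; y points along the fingers, z is the direction in which the jaws open and shut, and the axes are right-handed (so a half turn about y gives the same grasp; the last joint's range is limited). The gripper opens to 85 mm and grips with 20 to 120 N. Pads are 22 mm wide; open, the fingers measure 114 mm over their backs; the gripper's body (76 mm by 85 mm) begins 54 mm behind the grasp point. The pads swing forward as they close: fully open they stand 13 mm farther back than shut.
Start: joints at [1.118, 0.311, 0.014, 1.512, -0.004, 1.319, -0.027], TCP at [0.22, -0.504, 0.256] pointing down, gripper open.
Joint ranges: [-2.7, 2.7], [-0.3, 1.91], [-1.27, 1.3], [0.12, 2.57], [-1.44, 4.58], [0.2, 2.03], [-3.05, 3.05]. Speed limits (rad/s): [2.79, 2.79, 3.14, 3.14, 3.14, 3.14, 3.14].

INTERFACE

Orientations are given as a rotation vector (axis times angle).
In Python, from cell import env gives the robot as it stands.
- The arm moves only by the shell command python3 -m jog 'ROWS' [FORCE]. ROWS is JSON, a list that holds one entry, the list of rows, each a list of 7 numbers: the shift along the tool's x, y, z in cm, then the turn, a rotation vector about the tool's x, y, z in degrees, then the opening, from 0 (shut) to 1 (fully open). In form: [[[dx, dy, dz, rx, ry, rz, fingers], ...]]. A call has 1 to 10 rows; each row shifts and turns the pose as measured when the row begins, along the tool's axes as they then stand; what a row does not reach is not made up. A row lasts 1/12 s, in which the tool goes at most 41.7 mm and 7.16 degrees, less where a joint would pass 70% of its speed; a pose out of reach is approached as far as the arm can. A call is refused whole if a number of a shift passes 4.17 or a number of a turn 7.16, either way. A call with a gripper value outside its range is refused whole. The fingers move at their own pace and stop on an object; FORCE is the grip in N (left out, the last holds). Time passes only in rows, so rows that do not move let the fingers close. It gives the time, the measured TCP pose, the force and the opening at its end, in the units of the state.
- env.get_obs(): the state, without advancing time (a new reading comes with each control period).
- env.grab_frame(name): name is "scene" or "top"; returns (picture, depth): 420x560x3 uint8, red, green, blue; 420x560 float32, m along the optical axis (not along the pixel's ray), 0 where there is no reading.
- env.camera_info(name): a dict with "fovy" (degrees; the focal length in pixels is half the picture's height over the tangent of half this angle, whatever the lens; pixels are square), "cx", "cy" (the principal point, pixels), "R" (3x3) and "t" (3): a world point X has camera coordinates R X + t. Camera axes: x right, y down, z forward; pixel columns grow to the right and rows downward; lengths in m; the calibration is good to about 2 mm. A picture is of the moment at which its call begins. camera_info takes no time and is no camera call.
- env.close_job(): hands the job in, once; it reports no verdict.
Trained networks look in the newest picture that a camera, given by its name, has taken for a name from the list of things; names that differ only in an ending like _2 or _b are one class to them, and where a whole thing is asked for, a point or a joint stands for the part that bears it (a point fixed in the world has none). Each returns a list of dicts, best first, with "score" (0 to 1); they miss things now and then, are a little off and sometimes report something else, mostly with a low value. They report only what shows in the picture. A call takes as long as a camera call. They do not tell look-alikes from the thing itself.
- env.silhouettes(name, camera): "mask" (420x560 bool, what is visible of it).
- env.spot_point(name, camera): "location" ([x, y, z] in m, in world coordinates, good to about 4 mm: a listed point, or the origin of a listed thing).
The state is a dict: "t": time; "joint_pos": joint angles; "joint_vel": joint speeds; "effort": joint torques, N m; "position": TCP position; "tcp_rot": TCP orientation; "force": force on the tool from outside, world axes, zero at the start; "torque": the same for the moment, N m; "width": opening from 0.0 (shut) to 1.0 (fully open).
Only numpy, scipy, OpenCV 4.12 (cv2) and the standard library are available. Lean on these libraries where they do the work, as an engineer would, in place of code of your own. Each camera call takes 0.05 s, during which the arm holds its last target.

TASK

Set the flask stirring: first turn the stirrer's selector all the way back (anticlockwise from above) to its end stop, which is off; with the selector still off, stand the stoppered conical flask upright in the middle of the round plate, setting it down gently rather than dropping it, and let go; then turn the selector exactly four clicks clockwise from the stop and leave it resting in that click. Do not tip the flask or knock about the other things on the bench.

Things in the scene. Friction and masses are not known exactly. Their poses are not given: they have to be found in the camera images.
- stirrer: Laboratory stirrer, white housing 300 mm long (its x axis) by 160 wide, deck 70 mm above the bench, fixed to it. Origin on the bench under the middle of the housing; x points from the selector end to the plate end. The selector's vertical axis stands at x = -85 mm, y = 0; the plate's centre at x = +70 mm, y = 0. Nothing on the deck is higher than the selector.
- plate_mid (a point): Centre of the top face of the stirrer's round aluminium plate, 130 mm in diameter, 90 mm above the bench.
- dial_grip (a point): On the selector's vertical axis at the height to grip it, 101 mm above the bench. The selector is a black skirt (64 mm diameter, top 77 mm above the bench) with an upright bar grip across it, 62 mm long, 14 mm thick, from 77 to 113 mm above the bench. The x axis of this point lies along the bar and points to the end with the white pointer line; z is up. Black ticks on the deck round the skirt mark the nine click positions; the longer, thicker tick is the end stop.
- dial (a joint): Angle of the selector in rad: 0 at the end stop (off), growing clockwise seen from above to 4.19 (the other stop). Nine click positions, 30 degrees (0.524 rad) apart, the stop itself being click 0: the fourth click is 2.094 rad. A sprung roller pulls it into the nearest click when let go; going from click to click takes about 0.2 N m. At the stop the pointer stands 120 degrees anticlockwise of the stirrer's x axis. It starts in one of the clicks 2 to 5.
- flask_mid (a point): The conical flask, plain white plastic with a black stopper, about 0.2 to 0.4 kg: centre of the flask, half-way up (76 mm above its foot); z along its axis, up. Foot 82 mm in diameter, narrowing from 12 mm to 94 mm above the foot; cylindrical neck 32 mm in diameter from 94 to 134 mm above the foot; rim 38 mm in diameter up to 142 mm; stopper top at 152 mm. Best gripped by the neck, 120 mm above the foot. Stands on the bench on either side of the stirrer.
- beaker_mid (a point): Bystander: open straight white plastic beaker, 72 mm diameter, 100 mm high; half-way up. Leave alone.
- bottle_mid (a point): Bystander: round-shouldered white plastic bottle, 72 mm diameter, 165 mm high with its cap; half-way up. Leave alone.
- jar_mid (a point): Bystander: wide-mouthed white plastic jar, 84 mm diameter, 105 mm high with its lid; half-way up. Leave alone.
- carton_mid (a point): Bystander: cardboard box 110 by 65 by 40 mm; its centre. Leave alone.
- scoop_mid (a point): Bystander: steel scoop 170 mm long lying on the bench, under 30 mm high; its middle. Leave alone.
There are look-alikes about, which are no part of the job. Leave any green look-alike of the part that bears flask_mid alone.

How it is judged:
On the way, in this order (a step that is already met when the one before it is completed fails the run):
1. the selector is turned back to its end stop (off) (value of joint dial below 0.09 rad), for 0.1 s.
2. with the selector still off, the flask stands upright in the middle of the plate and is let go (value of joint dial below 0.09 rad and contact force between the fingers and flask below 0.1 N and horizontal distance between flask_mid and plate_mid below 0.02 m and z of flask_mid in the frame of plate_mid between 0.071 and 0.081 m and angle between flask_mid's own z axis and vertical below 0.1 rad), for 0.2 s.
3. the selector is turned on to its fourth click (value of joint dial between 1.974 and 2.214 rad), for 0.2 s.
At the end, for the whole second after the job is handed in: The selector rests in the fourth click from its end stop (within 7 degrees) and the flask stands at rest, upright (within 6 degrees), on the plate with its axis within 20 mm of the plate's centre (all of step 3 and horizontal distance between flask_mid and plate_mid below 0.02 m and z of flask_mid in the frame of plate_mid between 0.071 and 0.081 m and angle between flask_mid's own z axis and vertical below 0.1 rad and linear speed of flask below 0.02 m/s); the robot touches nothing.
It fails at once if the flask is tipped by more than 35 degrees (angle between flask_mid's own z axis and vertical above 0.61 rad).
It fails at once if the flask is dropped (falls free of the fingers at more than 0.4 m/s, about 8 mm of fall) (contact force between the fingers and flask below 0.1 N and linear speed of flask above 0.4 m/s).
It fails at once if a bystander is moved by more than 40 mm or tipped (distance of any of beaker_mid, bottle_mid, jar_mid, carton_mid, scoop_mid from where it was at the start of the episode above 0.04 m or angle between any of beaker_mid, bottle_mid, jar_mid's own z axis and vertical above 0.5 rad).
It also fails if it takes over 70 s, if anything falls off the work surface, if the arm or the gripper's body presses on something with over 40 N, if the wrist force passes 120 N, or if a joint passes its speed limit or range.

## Working session

There is one attempt and no reset: what is moved stays moved. The work goes in short steps, Python scripts to look and compute and a shell command to move; the robot and the scene stay as the last step left them, time stands still between calls to the robot, and variables do not carry over. Pictures are saved under pics/ and viewed, and the job is handed in when it is done.

```bash
ls; mkdir -p pics; python3 - <<'E'
from cell import env
import cv2,numpy as np
o=env.get_obs()
for k in o: print(k,np.round(o[k],3))
for c in ("scene","top"):
    p,d=env.grab_frame(c); cv2.imwrite(f"pics/{c}0.png",p[...,::-1]); i=env.camera_info(c); print(c,i)
    for n in ("stirrer","plate_mid","dial_grip","flask_mid","beaker_mid","bottle_mid","jar_mid","carton_mid","scoop_mid"):
        try:print(n,[(round(float(r["score"]),2),np.round(r["location"],3).tolist()) for r in env.spot_point(n,c)][:4])
        except Exception as e: print(n,e)
E
```

```text
pics
t 0.0
joint_pos [ 1.118  0.312  0.014  1.513 -0.004  1.319 -0.027]
joint_vel [ 0.    -0.001  0.001 -0.001  0.003  0.001  0.001]
effort [ 1.0000e-03 -3.7991e+01  1.4600e-01 -2.3059e+01  1.2000e-02  1.4000e-02
 -0.0000e+00]
position [ 0.219 -0.504  0.255]
tcp_rot [-0.416  1.998 -1.993]
force [ 0.228 -0.233  1.065]
torque [0.062 0.003 0.007]
width 0.999
scene {'fovy': 46.964485980681204, 'cx': 270.9437795683534, 'cy': 210.24899926405985, 'R': array([[-0.46443739,  0.88550157,  0.01359717],
       [ 0.77091959,  0.41180142, -0.48590387],
       [-0.43586798, -0.2151896 , -0.87390648]]), 't': array([ 0.12236765, -0.386879  ,  1.61529864])}
stirrer [(0.95, [0.567, 0.034, 0.001])]
plate_mid [(0.76, [0.633, 0.054, 0.092])]
dial_grip [(0.73, [0.487, 0.015, 0.098])]
flask_mid [(0.9, [0.453, 0.332, 0.073]), (0.89, [0.316, 0.389, 0.08]), (0.85, [0.175, 0.305, 0.077]), (0.79, [0.374, 0.54, 0.075])]
beaker_mid [(0.7, [0.612, -0.316, 0.045])]
bottle_mid [(0.71, [0.63, 0.324, 0.083])]
jar_mid [(0.56, [0.422, -0.305, 0.054])]
carton_mid [(0.84, [0.309, 0.241, 0.017])]
scoop_mid [(0.66, [0.306, -
[... 167 characters left out ...]
,  0.01638554],
       [-0.9815892 ,  0.0085413 , -0.19081325],
       [ 0.1906342 , -0.01835168, -0.98148959]]), 't': array([0.09526683, 0.49974264, 1.00394056])}
stirrer [(0.92, [0.569, 0.033, -0.001])]
plate_mid [(0.62, [0.634, 0.051, 0.088])]
dial_grip [(0.91, [0.486, 0.012, 0.105])]
flask_mid [(0.97, [0.448, 0.327, 0.072]), (0.93, [0.318, 0.392, 0.074]), (0.76, [0.806, 0.303, 0.078]), (0.73, [0.178, 0.306, 0.076])]
beaker_mid []
bottle_mid [(0.78, [0.627, 0.326, 0.08])]
jar_mid [(0.65, [0.43, -0.302, 0.054]), (0.64, [0.449, 0.329, 0.072])]
carton_mid [(0.94, [0.311, 0.242, 0.019]), (0.51, [0.431, -0.302, 0.051])]
scoop_mid [(0.78, [0.299, -0.276, 0.009]), (0.19, [0.606, -0.314, 0.053])]
```

View pics/scene0.png

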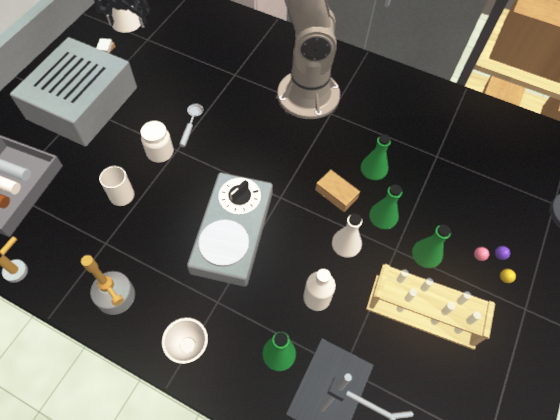

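View pics/top0.png

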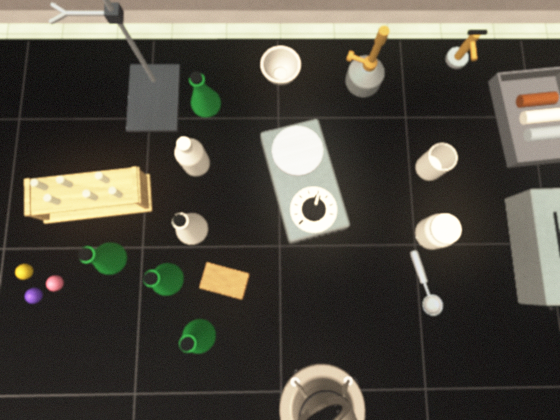

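The scene picture shows one white flask with a black stopper at scene px (348,235) / top px (190,228), and green look-alikes at scene px (376,158), (386,206), (431,246), (280,350). The white one fits "plain white plastic, black stopper". I'll confirm that in an enlarged crop, and read the dial in the same picture.

```bash
cat > h.py <<'E'
from cell import env
import cv2,numpy as np
def proj(c,X):
    i=env.camera_info(c); f=210/np.tan(np.radians(i["fovy"])/2)
    q=i["R"]@np.asarray(X)+i["t"]; return np.array([i["cx"]+f*q[0]/q[2], i["cy"]+f*q[1]/q[2]])
def ray(c,u,v):
    i=env.camera_info(c); f=210/np.tan(np.radians(i["fovy"])/2)
    d=i["R"].T@np.array([(u-i["cx"])/f,(v-i["cy"])/f,1]); o=-i["R"].T@i["t"]; return o,d
def atz(c,u,v,z):
    o,d=ray(c,u,v); return o+d*(z-o[2])/d[2]
def tri(pa,pb):
    A=[];b=[]
    for c,(u,v) in (("scene",pa),("top",pb)):
        o,d=ray(c,u,v); d=d/np.linalg.norm(d); P=np.eye(3)-np.outer(d,d); A.append(P); b.append(P@o)
    x=np.linalg.lstsq(np.vstack(A),np.hstack(b),rcond=None)[0]; return x
def cloud(c,d):
    i=env.camera_info(c); f=210/np.tan(np.radians(i["fovy"])/2)
    v,u=np.mgrid[:420,:560]; p=np.stack([(u-i["cx"])/f*d,(v-i["cy"])/f*d,d],-1)
    return (p-i["t"])@i["R"]
E
python3 - <<'E'
import cv2,numpy as np
s=cv2.imread("pics/scene0.png");t=cv2.imread("pics/top0.png")
def cr(im,x,y,w): return cv2.resize(im[y:y+w,x:x+w],(400,300*400//300//1),interpolation=cv2.INTER_CUBIC)
a=np.hstack([cr(s,200,160,80),cr(t,274,170,80)])
cv2.imwrite("pics/dial0.png",a)
b=np.hstack([cr(s,300,190,100),cr(t,140,180,100)])
cv2.imwrite("pics/flask0.png",b)
E
```

```text
(no output)
```

View pics/dial0.png

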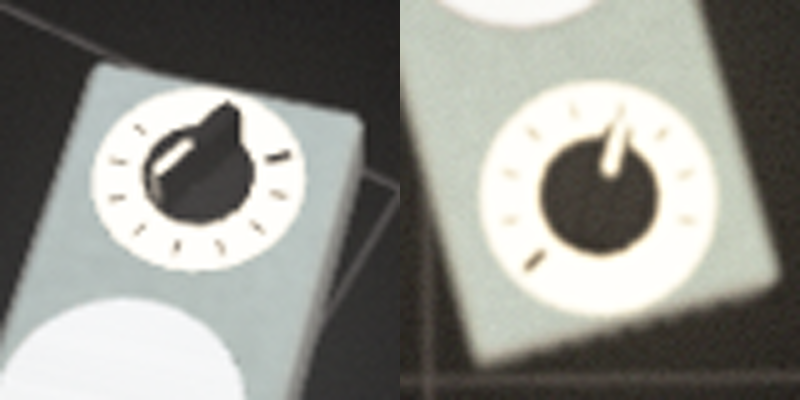

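View pics/flask0.png

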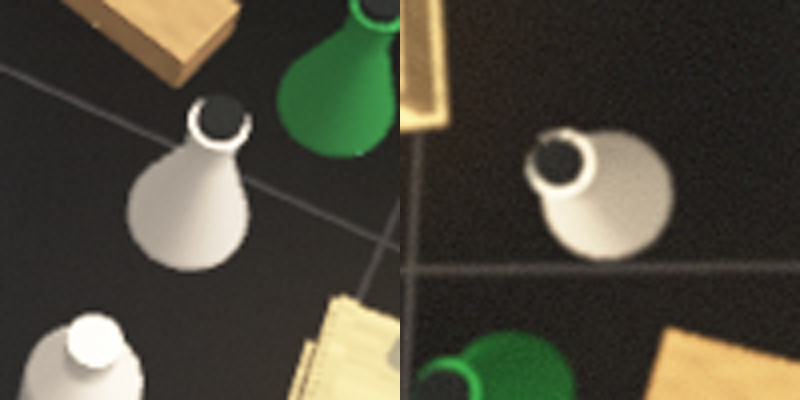

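The crop confirms the white, black-stoppered flask as the target. The pointer, top crop (620,110), is at the fifth tick clockwise from the long stop tick at (535,260), so the dial is at click 5. Next I'll measure positions from depth and by triangulation.

```bash
python3 - <<'E'
from h import *
from scipy.spatial.transform import Rotation as Ro
o=env.get_obs(); print(np.round(Ro.from_rotvec(o["tcp_rot"]).as_matrix(),3))
for c in ("scene","top"):
    p,d=env.grab_frame(c); P=cloud(c,d); ok=d>0
    def near(x,y,r,a,b): return P[ok&(np.hypot(P[...,0]-x,P[...,1]-y)<r)&(P[...,2]>a)&(P[...,2]<b)]
    q=near(.486,.013,.05,.095,.125); 
    m=q.mean(0); q2=q[q[:,2]>np.percentile(q[:,2],95)-.006]; w,v=np.linalg.eigh(np.cov(q2[:,:2].T)); print(c,"bar",len(q2),q2.mean(0).round(4),"topz",np.percentile(q[:,2],90).round(4),"az",np.degrees(np.arctan2(v[1,1],v[0,1])).round(1),np.sqrt(w*12).round(4) if 0 else (q2[:,:2]@v).ptp(0) if hasattr(q2,'ptp') else np.ptp(q2[:,:2]@v,axis=0).round(4))
    q=near(.634,.052,.09,.082,.097); (x,y),r=cv2.minEnclosingCircle((q[:,:2]*1000).astype(np.float32)); print("plate",x,y,r,q.mean(0).round(4))
    q=near(.45,.33,.06,.144,.165); 
    if len(q): (x,y),r=cv2.minEnclosingCircle((q[:,:2]*1000).astype(np.float32)); print("stopper",x,y,r,q.mean(0).round(4),len(q))
    q=near(.45,.33,.06,.134,.146);(x,y),r=cv2.minEnclosingCircle((q[:,:2]*1000).astype(np.float32)); print("rim",x,y,r,q.mean(0).round(4),len(q))
    q=near(.63,.325,.05,.15,.2); print("bottle",q.mean(0).round(3))
    for n in ("stirrer","flask_mid"):
        r=env.silhouettes(n,c)
        for k in r[:5]:
            ys,xs=np.nonzero(k["mask"]); print(n,round(float(k["score"]),2),xs.mean().round(1),ys.mean().round(1),len(xs),p[k["mask"]].mean(0).round())
E
```

```text
[[-0.917  0.     0.399]
 [-0.399 -0.    -0.917]
 [ 0.    -1.     0.   ]]
scene bar 98 [0.486  0.0158 0.1126] topz 0.1145 az 165.4 [0.0154 0.0596]
plate 634.5852661132812 54.53774642944336 66.4628677368164 [0.6373 0.0548 0.0894]
stopper 449.583740234375 331.85662841796875 17.549463272094727 [0.4498 0.3319 0.1515] 122
rim 447.8199157714844 331.38641357421875 19.66197967529297 [0.4572 0.3324 0.1413] 55
bottle [0.63  0.326 0.164]
stirrer 0.8 230.4 229.8 6520 [191. 194. 191.]
stirrer 0.47 336.5 190.4 1018 [195. 158. 106.]
stirrer 0.39 318.4 290.4 1017 [202. 194. 183.]
flask_mid 0.89 278.4 352.3 972 [ 50. 110.  61.]
flask_mid 0.72 348.1 237.5 974 [173. 164. 152.]
flask_mid 0.71 431.2 247.9 959 [ 55. 106.  58.]
flask_mid 0.58 376.1 160.4 821 [ 48. 106.  57.]
flask_mid 0.57 385.9 209.3 905 [ 50. 106.  58.]
top bar 141 [0.4867 0.014  0.1132] topz 0.1154 az 164.5 [0.014  0.0609]
plate 637.2630004882812 53.13340759277344 65.2542953491211 [0.6356 0.0528 0.0906]
stopper 448.3222351074219 330.21954345703125 18.05741310119629 [0.4489 0.3294 0.1516] 159
rim 450.0580139160156 330.422119140625 18.974262237548828 [0.4468 0.3261 0.1423] 66
bottle [0.628 0.323 0.164]
stirrer 0.65 313.3 208.2 503 [106.  99.  86.]
stirrer 0.58 303.8 180.9 7147 [210. 211. 201.]
stirrer 0.38 224.1 280.6 1171 [232. 191. 116.]
flask_mid 0.82 104.6 257.1 1078 [44. 98. 45.]
flask_mid 0.82 197.5 336.4 968 [40. 96. 45.]
flask_mid 0.62 164.7 278.4 874 [41. 98. 45.]
flask_mid 0.57 189.4 226.9 866 [182. 170. 149.]
flask_mid 0.56 203.1 96.8 935 [ 45. 111.  51.]
```

Positions from the two views agree:
- Dial: (0.4865, 0.0145), bar top 0.113, bar at -15°.
- Plate: (0.636, 0.0535, 0.090). The plate-to-dial distance is 0.154 (0.155 expected).
- Flask axis: (0.449, 0.331), top 0.152.

First I rotate the jaw to az -105°, so that joint 7 has room for the 150° turn anticlockwise.

```bash
python3 -m jog '[[[0,0,0,0,7,0,1],[0,0,0,0,7,0,1],[0,0,0,0,7,0,1],[0,0,0,0,7,0,1],[0,0,0,0,7,0,1],[0,0,0,0,3.5,0,1]]]' 60
cat > w.py <<'E'
import sys
from h import *
from scipy.spatial.transform import Rotation as Ro
o=env.get_obs(); R=Ro.from_rotvec(o["tcp_rot"]).as_matrix(); p=np.array(o["position"])
print("t",round(o["t"],2),"p",p.round(4),"jawaz",np.degrees(np.arctan2(R[1,2],R[0,2])).round(1),"down tilt",np.degrees(np.arccos(-R[2,1])).round(2),"w",round(o["width"],3),"F",np.round(o["force"],1),"T",np.round(o["torque"],2))
print("q",np.round(o["joint_pos"],2))
if len(sys.argv)>3:
    T=np.array([float(a) for a in sys.argv[1:4]]); print("tool shift cm",(R.T@(T-p)*100).round(2))
    dn=Ro.from_matrix(R.T@np.array([[0,0,0]]*3+np.eye(3)))if 0 else None
    # correction of tilt: rotvec in tool taking y to world down
    y=R[:,1]; ax=np.cross(y,[0,0,-1]); print("level rot deg tool",np.degrees(R.T@ax).round(2))
E
python3 w.py 0.4865 0.0145 0.25
```

```text
t: 1.8
position: [0.2196, -0.5043, 0.2563]
tcp_rot: [-0.295, -2.07, 2.07]
force: [-0.1, -0.4, 0.5]
width: 0.997
t 1.8 p [ 0.2196 -0.5043  0.2563] jawaz -106.2 down tilt 0.02 w 0.997 F [-0.1 -0.4  0.5] T [-0.07 -0.04 -0.01]
q [ 1.04  0.31  0.12  1.51 -0.04  1.32 -0.69]
tool shift cm [-11.15   0.65 -57.26]
level rot deg tool [ 0.01  0.   -0.02]
```

```bash
python3 -m jog '[[[-0.74,0,-3.8,0,0,0,1],[-0.74,0,-3.8,0,0,0,1],[-0.74,0,-3.8,0,0,0,1],[-0.74,0,-3.8,0,0,0,1],[-0.74,0,-3.8,0,0,0,1],[-0.74,0,-3.8,0,0,0,1],[-0.74,0,-3.8,0,0,0,1],[-0.74,0,-3.8,0,0,0,1],[-0.74,0,-3.8,0,0,0,1],[-0.74,0,-3.8,0,0,0,1]]]'
python3 w.py 0.4865 0.0145 0.18
```

```text
t: 2.63
position: [0.4005, -0.159, 0.254]
tcp_rot: [-0.323, -2.042, 2.066]
force: [1.2, -1.5, -0.6]
width: 1.0
t 2.63 p [ 0.4005 -0.159   0.254 ] jawaz -107.8 down tilt 0.65 w 1.0 F [ 1.2 -1.5 -0.6] T [-0.04 -0.06  0.06]
q [ 0.52  0.07 -0.2   1.81  0.03  1.26 -1.57]
tool shift cm [ -2.85   7.19 -19.23]
level rot deg tool [-0.63  0.   -0.15]
```

```bash
python3 -m jog '[[[-0.4,0.4,-3.2,-0.6,-2.8,0,1],[-0.5,0.4,-3.2,0,0,0,1],[-0.5,1,-3.2,0,0,0,1],[-0.5,1,-3.2,0,0,0,1],[-0.5,1.2,-3.2,0,0,0,1],[-0.4,1.5,-3.2,0,0,0,1],[0,0,0,0,0,0,1]]]'
python3 w.py 0.4865 0.0145 0.108
```

```text
t: 3.22
position: [0.4855, 0.0384, 0.2007]
tcp_rot: [-0.275, -2.103, 2.091]
force: [-1.3, 1.2, -0.4]
width: 1.005
t 3.22 p [0.4855 0.0384 0.2007] jawaz -104.1 down tilt 0.9 w 1.005 F [-1.3  1.2 -0.4] T [ 0.04  0.08 -0.07]
q [ 0.22  0.24 -0.39  1.77  0.1   1.14 -2.02]
tool shift cm [-0.55  9.26  2.36]
level rot deg tool [ 0.4   0.   -0.81]
```

```bash
python3 -m jog '[[[-0.3,0.5,1.2,0.4,0.5,-0.8,1],[-0.2,1,0.8,0,0,0,1],[0,1,0.2,0,0,0,1],[0,0,0,0,0,0,1]]]'
python3 w.py 0.4865 0.0145 0.108
```

```text
t: 3.55
position: [0.4849, 0.0133, 0.173]
tcp_rot: [-0.264, -2.084, 2.087]
force: [-1.1, -0.1, 0.5]
width: 0.999
t 3.55 p [0.4849 0.0133 0.173 ] jawaz -104.5 down tilt 0.15 w 0.999 F [-1.1 -0.1  0.5] T [-0.    0.   -0.01]
q [ 0.24  0.27 -0.37  1.8   0.11  1.09 -1.99]
tool shift cm [-0.14  6.5  -0.17]
level rot deg tool [-0.11  0.    0.1 ]
```

```bash
python3 -m jog '[[[-0.1,1.2,-0.1,0,0,0,0.6],[0,1.5,0,0,0,0,0.5],[0,1.5,0,0,0,0,0.5],[0,1.2,0,0,0,0,0.5],[0,0.7,0,0,0,0,0.5],[0,0,0,0,0,0,0.5]]]'
python3 w.py 0.4865 0.0145 0.108
```

```text
t: 4.05
position: [0.4848, 0.0016, 0.1093]
tcp_rot: [-0.285, -2.067, 2.081]
force: [0.3, 0.8, 0.3]
width: 0.501
t 4.05 p [0.4848 0.0016 0.1093] jawaz -105.7 down tilt 0.4 w 0.501 F [0.3 0.8 0.3] T [ 0.02  0.08 -0.02]
q [ 0.24  0.35 -0.35  1.88  0.15  0.95 -2.02]
tool shift cm [ 0.19  0.12 -1.29]
level rot deg tool [-0.4   0.    0.01]
```

```bash
python3 -m jog '[[[0.2,0.1,-1.2,-0.4,-0.6,0,0.5],[0,0,0,0,0,0,0.5],[0,0,0,0,0,0,0.5]]]'
python3 w.py 0.4865 0.0145 0.108
```

```text
t: 4.3
position: [0.4867, 0.0127, 0.1091]
tcp_rot: [-0.28, -2.08, 2.079]
force: [0.3, -0.6, 0.8]
width: 0.503
t 4.3 p [0.4867 0.0127 0.1091] jawaz -105.3 down tilt 0.07 w 0.503 F [ 0.3 -0.6  0.8] T [-0.02 -0.03  0.04]
q [ 0.23  0.35 -0.35  1.88  0.15  0.94 -2.03]
tool shift cm [ 0.07  0.11 -0.17]
level rot deg tool [ 0.02  0.   -0.07]
```

```bash
python3 -m jog '[[[0,0.1,-0.17,0,0,0,0.5],[0,0,0,0,0,0,0.2],[0,0,0,0,0,0,0],[0,0,0,0,0,0,0],[0,0,0,0,0,0,0],[0,0,0,0,0,0,0]]]' 60
python3 w.py 0.4865 0.0145 0.108
```

```text
t: 4.8
position: [0.4882, 0.0133, 0.1102]
tcp_rot: [-0.285, -2.079, 2.082]
force: [0.5, -0.1, -1.5]
width: 0.148
t 4.8 p [0.4882 0.0133 0.1102] jawaz -105.3 down tilt 0.27 w 0.148 F [ 0.5 -0.1 -1.5] T [-0.05  0.02 -0.04]
q [ 0.22  0.35 -0.35  1.87  0.15  0.94 -2.04]
tool shift cm [ 0.19  0.22 -0.07]
level rot deg tool [-0.06  0.   -0.26]
```

Gripped (opening about 13 mm). Turning anticlockwise.

```bash
python3 -m jog '[[[0,0,0,0,-7,0,0],[0,0,0,0,-7,0,0],[0,0,0,0,-7,0,0],[0,0,0,0,-7,0,0],[0,0,0,0,-7,0,0],[0,0,0,0,-7,0,0]]]' 60
python3 w.py 0.4868 0.014 0.109
```

```text
t: 5.3
position: [0.4879, 0.0157, 0.1102]
tcp_rot: [-0.476, 1.951, -1.95]
force: [-1.1, -0.4, -0.2]
width: 0.153
t 5.3 p [0.4879 0.0157 0.1102] jawaz -62.3 down tilt 0.24 w 0.153 F [-1.1 -0.4 -0.2] T [ 0.05  0.2  -0.13]
q [ 0.34  0.37 -0.51  1.87  0.22  0.95 -1.35]
tool shift cm [0.18 0.12 0.1 ]
level rot deg tool [-0.02  0.   -0.24]
```

Works: it turned 43° with little force. Continuing towards jaw az 45°.

```bash
python3 -m jog '[[[0.1,0,0.1,0,-7,0,0],[0,0,0,0,-7,0,0],[0,0,0,0,-7,0,0],[0,0,0,0,-7,0,0],[0,0,0,0,-7,0,0],[0,0,0,0,-7,0,0],[0,0,0,0,-7,0,0]]]' 60
python3 w.py 0.4868 0.014 0.109
```

```text
t: 5.88
position: [0.4857, 0.0173, 0.1102]
tcp_rot: [-1.097, 1.367, -1.36]
force: [-1.7, 0.6, -0.0]
width: 0.152
t 5.88 p [0.4857 0.0173 0.1102] jawaz -12.2 down tilt 0.34 w 0.152 F [-1.7  0.6 -0. ] T [ 0.01  0.13 -0.21]
q [ 0.49  0.41 -0.7   1.87  0.31  0.98 -0.56]
tool shift cm [0.3  0.12 0.18]
level rot deg tool [ 0.05  0.   -0.33]
```

```bash
python3 -m jog '[[[0.2,0,0.1,0,-7,0,0],[0,0,0,0,-7,0,0],[0,0,0,0,-7,0,0],[0,0,0,0,-7,0,0],[0,0,0,0,-7,0,0],[0,0,0,0,-7,0,0]]]' 60
python3 w.py 0.4868 0.014 0.109
```

```text
t: 6.38
position: [0.4834, 0.0169, 0.1102]
tcp_rot: [-1.412, 0.811, -0.798]
force: [-1.1, -0.7, -0.5]
width: 0.148
t 6.38 p [0.4834 0.0169 0.1102] jawaz 30.8 down tilt 0.52 w 0.148 F [-1.1 -0.7 -0.5] T [-0.25  0.07 -0.1 ]
q [ 0.61  0.46 -0.87  1.86  0.4   1.01  0.11]
tool shift cm [0.42 0.12 0.14]
level rot deg tool [ 0.04  0.   -0.52]
```

```bash
python3 -m jog '[[[0.2,0,0.1,0,-7,0,0],[0,0,0,0,-7,0,0],[0,0,0,0,-5,0,0],[0,0,0,0,0,0,0],[0,0,0,0,0,0,0]]]' 60
python3 w.py 0.4868 0.014 0.109
```

```text
t: 6.8
position: [0.4821, 0.0171, 0.1104]
tcp_rot: [-1.492, 0.564, -0.537]
force: [-0.4, -0.4, -0.4]
width: 0.158
t 6.8 p [0.4821 0.0171 0.1104] jawaz 49.7 down tilt 1.04 w 0.158 F [-0.4 -0.4 -0.4] T [-0.2   0.01 -0.78]
q [ 0.67  0.5  -0.95  1.86  0.45  1.04  0.4 ]
tool shift cm [0.56 0.13 0.07]
level rot deg tool [-0.05  0.   -1.04]
```

The reaction moment of 0.78 N m at az ~50° is the end stop. I release, lift and look.

```bash
python3 -m jog '[[[0,0,0,0,3,0,0.1],[0,0,0,0,0,0,0.6],[0,0,0,0,0,0,0.6],[0,-0.5,0,0,0,0,0.6],[0,-2,0,0,0,0,1],[0,-3,0,0,0,0,1],[0,-3,0,0,0,0,1],[0,-2.5,0,0,0,0,1]]]' 60
python3 w.py 0.449 0.331 0.25
python3 - <<'E'
from h import *
for c in ("top","scene"):
    p,d=env.grab_frame(c)
    x,y=(274,170) if c=="top" else (200,160)
    P=cloud(c,d); q=P[(d>0)&(np.hypot(P[...,0]-.4865,P[...,1]-.0145)<.05)&(P[...,2]>.106)&(P[...,2]<.118)]
    if len(q)>10:
        w,v=np.linalg.eigh(np.cov(q[:,:2].T)); print(c,len(q),q.mean(0).round(3),np.degrees(np.arctan2(v[1,1],v[0,1])).round(1))
    cv2.imwrite(f"pics/{c}1.png",cv2.resize(p[y-40:y+110,x-60:x+140,::-1],(800,600),interpolation=cv2.INTER_CUBIC))
E
```

```text
t: 7.47
position: [0.4805, 0.0154, 0.22]
tcp_rot: [-1.489, 0.606, -0.567]
force: [0.9, -1.2, -0.0]
width: 1.0
t 7.47 p [0.4805 0.0154 0.22  ] jawaz 47.0 down tilt 1.4 w 1.0 F [ 0.9 -1.2 -0. ] T [-0.06 -0.06  0.02]
q [ 0.74  0.37 -1.03  1.71  0.31  1.27  0.47]
tool shift cm [-23.88  -2.61  20.93]
level rot deg tool [ 0.45  0.   -1.32]
top 95 [0.479 0.021 0.113] 133.7
scene 122 [0.487 0.015 0.112] 134.0
```

View pics/scene1.png

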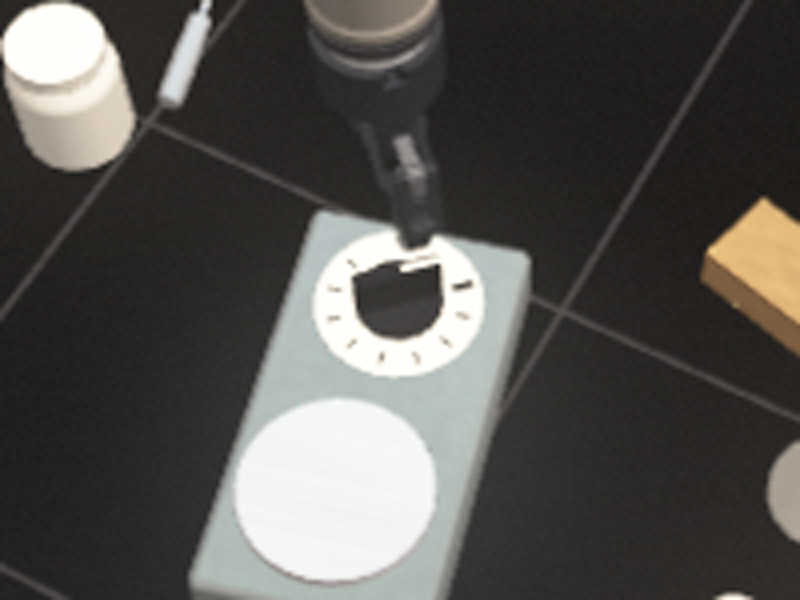

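The pointer is at the long tick (scene crop ~(425,262) to the tick at (462,286)), bar az 134° against an expected 134.6°, so the dial is off. On to the flask.

```bash
python3 -m jog '[[[-1.5,-0.3,1.3,0,0,-1.3,1],[-2.6,-0.3,2.3,0,0,0,1],[-2.6,-0.3,2.3,0,0,0,1],[-2.6,-0.3,2.3,0,0,0,1],[-2.6,-0.3,2.3,0,0,0,1],[-2.6,-0.3,2.3,0,0,0,1],[-2.6,-0.3,2.3,0,0,0,1],[-2.6,-0.3,2.3,0,0,0,1],[-1.5,-0.3,1.5,0,0,0,1],[0,0,0,0,0,0,1]]]' 60
python3 w.py 0.449 0.331 0.2
```

```text
t: 8.4
position: [0.4601, 0.3052, 0.2451]
tcp_rot: [-1.498, 0.578, -0.601]
force: [-0.8, 0.4, 0.4]
width: 0.999
t 8.4 p [0.4601 0.3052 0.2451] jawaz 46.9 down tilt 0.98 w 0.999 F [-0.8  0.4  0.4] T [0.1  0.09 0.03]
q [ 0.06  0.49 -1.    1.5   0.44  1.38 -0.16]
tool shift cm [-2.65  4.47  1.13]
level rot deg tool [0.14 0.   0.97]
```

```bash
python3 -m jog '[[[-1.5,1,0.6,0,0,1,1],[-1.1,1.5,0.5,0,0,0,1],[0,1.5,0,0,0,0,1],[0,0,0,0,0,0,1],[0,0,0,0,0,0,1]]]' 60
python3 w.py 0.449 0.331 0.126
```

```text
t: 8.82
position: [0.4478, 0.333, 0.2023]
tcp_rot: [-1.494, 0.582, -0.582]
force: [-0.7, 0.6, 1.2]
width: 0.998
t 8.82 p [0.4478 0.333  0.2023] jawaz 47.4 down tilt 0.15 w 0.998 F [-0.7  0.6  1.2] T [-0.03 -0.03  0.  ]
q [-0.    0.54 -0.98  1.55  0.46  1.3  -0.22]
tool shift cm [ 0.22  7.63 -0.05]
level rot deg tool [0.13 0.   0.07]
```

```bash
python3 -m jog '[[[0.2,1,0,0,0,0,1],[0,1.2,0,0,0,0,1],[0,1,0,0,0,0,1],[0,0,0,0,0,0,1]]]' 60
python3 w.py 0.449 0.331 0.126
```

```text
t: 9.15
position: [0.452, 0.3288, 0.1687]
tcp_rot: [-1.493, 0.582, -0.588]
force: [-0.4, -0.2, 0.3]
width: 1.002
t 9.15 p [0.452  0.3288 0.1687] jawaz 47.2 down tilt 0.26 w 1.002 F [-0.4 -0.2  0.3] T [-0.06  0.02  0.01]
q [-0.01  0.57 -0.96  1.59  0.49  1.24 -0.24]
tool shift cm [-0.39  4.27 -0.04]
level rot deg tool [0.04 0.   0.25]
```

```bash
python3 -m jog '[[[-0.35,1.2,0,0,0,0,1],[-0.1,1.2,0,0,0,0,1],[-0.1,1,0,0,0,0,0.8],[-0.1,0.5,0,0,0,0,0.7],[0,0,0,0,0,0,0.7]]]' 60
python3 w.py 0.449 0.331 0.126
```

```text
t: 9.57
position: [0.4472, 0.3324, 0.1248]
tcp_rot: [-1.494, 0.583, -0.589]
force: [-0.1, -0.5, -0.5]
width: 0.697
t 9.57 p [0.4472 0.3324 0.1248] jawaz 47.1 down tilt 0.28 w 0.697 F [-0.1 -0.5 -0.5] T [-0.04  0.    0.01]
q [-0.03  0.61 -0.93  1.65  0.54  1.15 -0.28]
tool shift cm [ 0.23 -0.12  0.02]
level rot deg tool [0.11 0.   0.25]
```

```bash
python3 -m jog '[[[0.15,0,0,0,0,0,0.5],[0,0,0,0,0,0,0.3],[0,0,0,0,0,0,0.3],[0,0,0,0,0,0,0.2],[0,0,0,0,0,0,0.2],[0,0,0,0,0,0,0.2]]]' 45
python3 w.py 0.449 0.331 0.126
```

```text
t: 10.07
position: [0.448, 0.3311, 0.1244]
tcp_rot: [-1.495, 0.584, -0.588]
force: [0.3, -0.2, -1.5]
width: 0.398
t 10.07 p [0.448  0.3311 0.1244] jawaz 47.1 down tilt 0.31 w 0.398 F [ 0.3 -0.2 -1.5] T [ 0.04  0.04 -0.03]
q [-0.03  0.62 -0.93  1.65  0.54  1.15 -0.28]
tool shift cm [ 0.08 -0.16  0.06]
level rot deg tool [0.18 0.   0.25]
```

Width is 34 mm, which matches the neck. Close fully and lift.

```bash
python3 -m jog '[[[0,0,0,0,0,0,0],[0,0,0,0,0,0,0],[0,-0.5,0,0,0,0,0],[0,-1,0,0,0,0,0],[0,-1,0,0,0,0,0],[0,0,0,0,0,0,0]]]' 45
python3 w.py 0.448 0.331 0.285
```

```text
t: 10.57
position: [0.4476, 0.3308, 0.1512]
tcp_rot: [-1.496, 0.584, -0.587]
force: [1.9, 1.5, -2.2]
width: 0.4
t 10.57 p [0.4476 0.3308 0.1512] jawaz 47.1 down tilt 0.35 w 0.4 F [ 1.9  1.5 -2.2] T [ 0.08 -0.08  0.01]
q [-0.02  0.59 -0.95  1.62  0.51  1.21 -0.26]
tool shift cm [  0.07 -13.38  -0.02]
level rot deg tool [0.26 0.   0.23]
```

```bash
python3 -m jog '[[[0,-1,0,0.2,0,0.2,0],[0,-1.7,0,0,0,0,0],[0,-1.8,0,0,0,0,0],[0,-1.8,0,0,0,0,0],[0,-1.8,0,0,0,0,0],[0,-1.8,0,0,0,0,0],[0,-1.5,0,0,0,0,0],[0,-1,0,0,0,0,0],[0,-0.3,0,0,0,0,0],[0,0,0,0,0,0,0]]]' 45
python3 w.py 0.636 0.0535 0.285
```

```text
t: 11.4
position: [0.4466, 0.3313, 0.2912]
tcp_rot: [-1.487, 0.582, -0.585]
force: [-0.6, 1.4, -2.3]
width: 0.401
t 11.4 p [0.4466 0.3313 0.2912] jawaz 47.2 down tilt 0.26 w 0.401 F [-0.6  1.4 -2.3] T [ 0.06 -0.04  0.04]
q [ 0.01  0.48 -1.02  1.41  0.41  1.47 -0.17]
tool shift cm [32.77  0.61 -7.53]
level rot deg tool [-0.26  0.    0.04]
```

```bash
python3 -m jog '[[[1,0,-0.2,0,0,0,0],[1.6,0,-0.4,0,0,0,0],[2,0,-0.5,0,0,0,0],[2.2,0,-0.5,0,0,0,0],[2.2,0,-0.5,0,0,0,0],[2.2,0,-0.5,0,0,0,0],[2.2,0,-0.5,0,0,0,0],[2.2,0,-0.5,0,0,0,0],[2.2,0,-0.5,0,0,0,0],[2.2,0,-0.5,0,0,0,0]]]' 45
python3 w.py 0.636 0.0535 0.285
```

```text
t: 12.23
position: [0.5621, 0.1514, 0.28]
tcp_rot: [-1.505, 0.583, -0.565]
force: [0.6, -0.1, -3.2]
width: 0.394
t 12.23 p [0.5621 0.1514 0.28  ] jawaz 48.0 down tilt 0.9 w 0.394 F [ 0.6 -0.1 -3.2] T [ 0.01 -0.06  0.05]
q [ 0.32  0.55 -0.98  1.33  0.45  1.51  0.21]
tool shift cm [12.04 -0.55 -2.35]
level rot deg tool [ 0.82  0.   -0.37]
```

```bash
python3 -m jog '[[[2.2,-0.1,-0.5,0.8,0,-0.3,0],[2.2,-0.1,-0.5,0,0,0,0],[2,0,-0.5,0,0,0,0],[1.6,0,-0.3,0,0,0,0],[1,0,-0.1,0,0,0,0],[0.4,0,0,0,0,0,0],[0,0,0,0,0,0,0],[0,0,0,0,0,0,0]]]' 45
python3 w.py 0.636 0.0535 0.25
```

```text
t: 12.9
position: [0.6229, 0.0519, 0.2686]
tcp_rot: [-1.507, 0.599, -0.577]
force: [-0.2, 0.7, -3.5]
width: 0.399
t 12.9 p [0.6229 0.0519 0.2686] jawaz 47.0 down tilt 1.27 w 0.399 F [-0.2  0.7 -3.5] T [ 0.04  0.01 -0.01]
q [ 0.4   0.64 -0.94  1.21  0.5   1.54  0.37]
tool shift cm [0.86 1.83 1.05]
level rot deg tool [ 1.21  0.   -0.38]
```

```bash
python3 -m jog '[[[0.7,0.3,0.9,1.2,0,-0.3,0],[0.1,0.5,0,0,0,0,0],[0,0.5,0,0,0,0,0],[0,0,0,0,0,0,0],[0,0,0,0,0,0,0]]]' 45
python3 w.py 0.636 0.0535 0.2155
python3 - <<'E'
from h import *
for c in ("top","scene"):
    p,d=env.grab_frame(c)
    x,y=(274,170) if c=="top" else (200,200)
    cv2.imwrite(f"pics/{c}2.png",cv2.resize(p[y-100:y+50,x-60:x+140,::-1] if c=="top" else p[y-40:y+110,x-60:x+140,::-1],(800,600),interpolation=cv2.INTER_CUBIC))
E
```

```text
t: 13.32
position: [0.6334, 0.0591, 0.254]
tcp_rot: [-1.488, 0.581, -0.577]
force: [-0.2, 0.1, -3.0]
width: 0.391
t 13.32 p [0.6334 0.0591 0.254 ] jawaz 47.6 down tilt 0.27 w 0.391 F [-0.2  0.1 -3. ] T [-0.01 -0.04 -0.03]
q [ 0.4   0.66 -0.94  1.23  0.51  1.5   0.37]
tool shift cm [ 0.59  3.84 -0.25]
level rot deg tool [-0.15  0.   -0.22]
```

View pics/scene2.png

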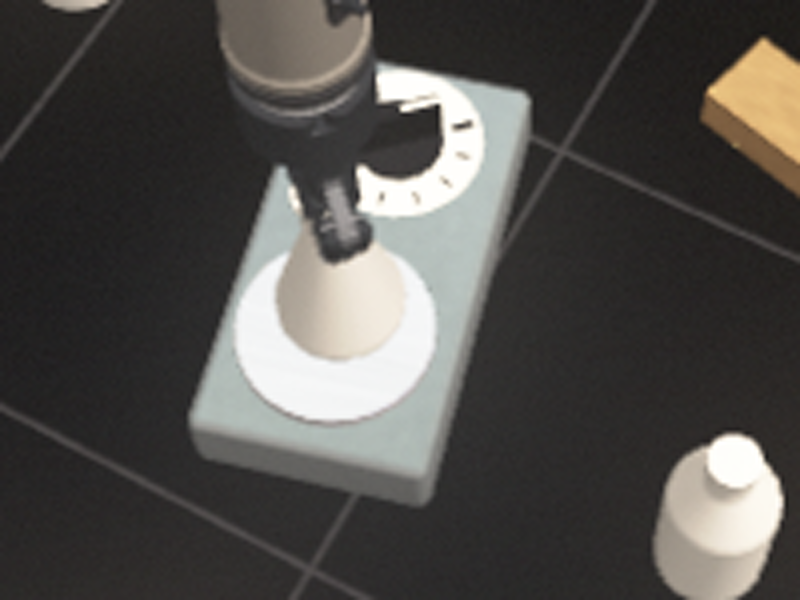

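View pics/top2.png

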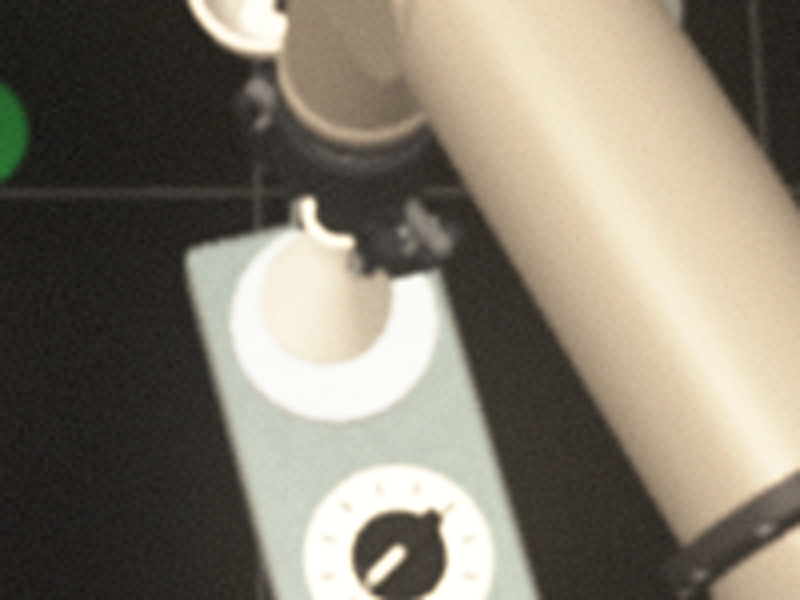

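The pictures show the flask upright above the plate, and the top view confirms the pointer at the stop tick (385,575). Touchdown is expected at TCP z 0.214.

```bash
python3 -m jog '[[[0.5,0.5,-0.2,0,0,-0.2,0],[0.1,0.7,0,0,0,0,0],[0,0.7,0,0,0,0,0],[0,0.5,0,0,0,0,0],[0,0,0,0,0,0,0]]]' 45
python3 w.py 0.636 0.0535 0.2155
```

```text
t: 13.83
position: [0.637, 0.0528, 0.2284]
tcp_rot: [-1.49, 0.577, -0.581]
force: [1.0, 0.3, -3.3]
width: 0.39
t 13.83 p [0.637  0.0528 0.2284] jawaz 47.6 down tilt 0.2 w 0.39 F [ 1.   0.3 -3.3] T [-0.01  0.   -0.02]
q [ 0.41  0.67 -0.93  1.27  0.53  1.45  0.37]
tool shift cm [-0.13  1.29 -0.02]
level rot deg tool [-0.17  0.    0.09]
```

```bash
python3 -m jog '[[[-0.1,0.35,0,-0.1,0,0,0],[0,0.35,0,0,0,0,0],[0,0.25,0,0,0,0,0],[0,0.15,0,0,0,0,0],[0,0.1,0,0,0,0,0]]]' 45
python3 w.py 0.636 0.0535 0.2145
```

```text
t: 14.25
position: [0.6361, 0.0533, 0.2146]
tcp_rot: [-1.492, 0.579, -0.58]
force: [0.6, -0.8, -3.0]
width: 0.4
t 14.25 p [0.6361 0.0533 0.2146] jawaz 47.5 down tilt 0.06 w 0.4 F [ 0.6 -0.8 -3. ] T [-0.03  0.   -0.01]
q [ 0.41  0.68 -0.92  1.29  0.53  1.42  0.36]
tool shift cm [-0.02  0.01  0.01]
level rot deg tool [-0.03  0.    0.05]
```

Not in contact yet (force is still about -3 N, the flask's weight). Creeping down.

```bash
python3 -m jog '[[[0,0.1,0,0,0,0,0],[0,0.1,0,0,0,0,0]]]' 45
python3 w.py 0.636 0.0535 0.2145
```

```text
t: 14.42
position: [0.6359, 0.0541, 0.2143]
tcp_rot: [-1.491, 0.578, -0.58]
force: [-2.4, -0.7, 2.2]
width: 0.395
t 14.42 p [0.6359 0.0541 0.2143] jawaz 47.6 down tilt 0.11 w 0.395 F [-2.4 -0.7  2.2] T [-0.2   0.52 -0.05]
q [ 0.41  0.68 -0.92  1.29  0.53  1.42  0.36]
tool shift cm [ 0.04 -0.02 -0.04]
level rot deg tool [-0.09  0.    0.06]
```

```bash
python3 -m jog '[[[0,0.1,0,0,0,0,0],[0,0,0,0,0,0,0]]]' 45
python3 w.py 0.636 0.0535 0.2145
```

```text
t: 14.58
position: [0.6361, 0.0541, 0.2144]
tcp_rot: [-1.491, 0.577, -0.582]
force: [0.9, 0.4, -3.3]
width: 0.397
t 14.58 p [0.6361 0.0541 0.2144] jawaz 47.6 down tilt 0.19 w 0.397 F [ 0.9  0.4 -3.3] T [ 0.03  0.02 -0.03]
q [ 0.41  0.68 -0.92  1.29  0.53  1.42  0.36]
tool shift cm [ 0.04 -0.01 -0.05]
level rot deg tool [-0.13  0.    0.14]
```

Contact was felt at 0.2143, as predicted. I press down slightly and open slowly.

```bash
python3 -m jog '[[[0,0.15,0,0,0,0,0],[0,0.1,0,0,0,0,0.42],[0,0,0,0,0,0,0.5],[0,0,0,0,0,0,0.7],[0,0,0,0,0,0,1],[0,0,0,0,0,0,1],[0,0,0,0,0,0,1]]]' 45
python3 w.py 0.636 0.0535 0.30
```

```text
t: 15.17
position: [0.6382, 0.055, 0.2135]
tcp_rot: [-1.486, 0.573, -0.586]
force: [-0.5, -0.3, 0.8]
width: 0.997
t 15.17 p [0.6382 0.055  0.2135] jawaz 47.5 down tilt 0.56 w 0.997 F [-0.5 -0.3  0.8] T [ 0.01  0.01 -0.04]
q [ 0.41  0.68 -0.92  1.29  0.53  1.41  0.35]
tool shift cm [-0.02 -8.65 -0.19]
level rot deg tool [-0.46  0.    0.32]
```

```bash
python3 -m jog '[[[0,-0.8,-0.1,0,0,0,1],[0,-1.2,0,0,0,0,1],[0,-1.5,0,0,0,0,1],[0,-1.6,0,0,0,0,1],[0,-1.6,0,0,0,0,1],[0,-1.6,0,0,0,0,1],[0,-1.2,0,0,0,0,1],[0,-0.5,0,0,0,0,1],[0,0,0,0,0,0,1]]]' 60
python3 w.py 0.4865 0.0145 0.28
python3 - <<'E'
from h import *
p,d=env.grab_frame("scene"); P=cloud("scene",d)
q=P[(d>0)&(np.hypot(P[...,0]-.636,P[...,1]-.053)<.05)&(P[...,2]>.236)&(P[...,2]<.25)]
print(len(q),q.mean(0) if len(q) else 0)
print([(round(float(r["score"]),2),np.round(r["location"],3)) for r in env.spot_point("flask_mid","scene")])
cv2.imwrite("pics/scene3.png",cv2.resize(p[120:300,130:370,::-1],(800,600)))
E
```

```text
t: 15.92
position: [0.6368, 0.0542, 0.326]
tcp_rot: [-1.482, 0.569, -0.589]
force: [0.2, -0.2, 1.1]
width: 1.0
t 15.92 p [0.6368 0.0542 0.326 ] jawaz 47.5 down tilt 0.91 w 1.0 F [ 0.2 -0.2  1.1] T [ 0.02 -0.01 -0.04]
q [ 0.38  0.62 -0.95  1.08  0.5   1.63  0.41]
tool shift cm [ -8.44   4.35 -13.14]
level rot deg tool [-0.79  0.    0.45]
54 [0.64364687 0.05551517 0.24097305]
[(0.93, array([0.64 , 0.056, 0.162])), (0.92, array([0.172, 0.306, 0.08 ])), (0.75, array([0.802, 0.305, 0.077])), (0.63, array([0.318, 0.387, 0.076])), (0.61, array([0.374, 0.54 , 0.077]))]
```

View pics/scene3.png

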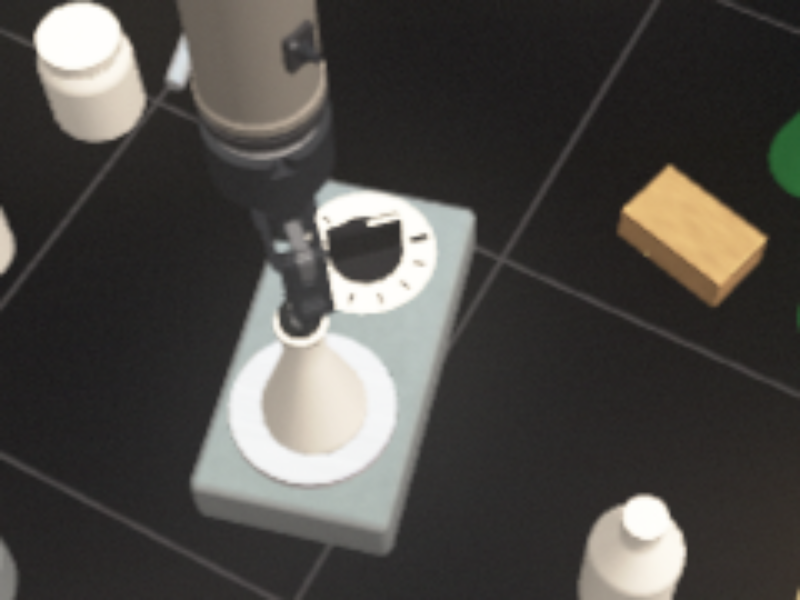

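The flask stands centred on the plate (foot ellipse inside the white disc at ~(313,405)). Now to the dial, staying high until clear of the flask.

```bash
python3 -m jog '[[[-1.1,0,-1.7,-0.7,0.5,0.4,1],[-1.4,0,-2.2,0,0,0,1],[-1.4,0,-2.2,0,0,0,1],[-1.4,0,-2.2,0,0,0,1],[-1.4,0,-2.2,0,0,0,1],[-1.0,0.2,-1.6,0,0,0,1],[-0.3,1,-0.5,0,0,0,1],[0,1,0,0,0,0,1],[0,0,0,0,0,0,1]]]' 60
python3 w.py 0.4865 0.0145 0.28
```

```text
t: 16.77
position: [0.4803, 0.0126, 0.2896]
tcp_rot: [-1.501, 0.605, -0.574]
force: [0.1, -0.4, 0.6]
width: 1.001
t 16.77 p [0.4803 0.0126 0.2896] jawaz 46.9 down tilt 1.27 w 1.001 F [ 0.1 -0.4  0.6] T [-0.01 -0.03 -0.  ]
q [ 0.77  0.32 -1.07  1.59  0.28  1.43  0.5 ]
tool shift cm [0.34 0.94 0.58]
level rot deg tool [ 1.    0.   -0.78]
```

```bash
python3 -m jog '[[[0.2,1,0.4,1,1.3,-0.8,1],[0.1,1.6,0.1,0,0.8,0,1],[0,2,0,0,0,0,1],[0,2,0,0,0,0,1],[0,2,0,0,0,0,1],[0,1.5,0,0,0,0,1],[0,0.5,0,0,0,0,0.7],[0,0,0,0,0,0,0.5]]]' 60
python3 w.py 0.4865 0.0145 0.1085
```

```text
t: 17.43
position: [0.4901, 0.0166, 0.1762]
tcp_rot: [-1.476, 0.618, -0.614]
force: [0.3, 0.6, 1.8]
width: 0.746
t 17.43 p [0.4901 0.0166 0.1762] jawaz 44.8 down tilt 0.37 w 0.746 F [0.3 0.6 1.8] T [-0.03  0.04  0.06]
q [ 0.71  0.42 -1.    1.77  0.38  1.16  0.37]
tool shift cm [-0.07  6.77 -0.44]
level rot deg tool [-0.24  0.   -0.27]
```

```bash
python3 -m jog '[[[-0.1,1.2,-0.4,0,0,0,0.5],[0,1.5,0,0,0,0,0.5],[0,1.5,0,0,0,0,0.5],[0,1,0,0,0,0,0.5],[0,0.4,0,0,0,0,0.5],[0,0,0,0,0,0,0.5]]]' 60
python3 w.py 0.4865 0.0145 0.1085
```

```text
t: 17.93
position: [0.4925, 0.0172, 0.1218]
tcp_rot: [-1.469, 0.612, -0.617]
force: [-0.4, -0.2, 1.0]
width: 0.502
t 17.93 p [0.4925 0.0172 0.1218] jawaz 44.9 down tilt 0.71 w 0.502 F [-0.4 -0.2  1. ] T [-0.01  0.02  0.02]
q [ 0.67  0.49 -0.96  1.84  0.45  1.05  0.32]
tool shift cm [-0.23  1.32 -0.63]
level rot deg tool [-0.71  0.   -0.1 ]
```

```bash
python3 -m jog '[[[-0.2,0.5,-0.6,-0.7,0.5,0,0.5],[0,0.6,0,0,0,0,0.5],[0,0.1,0,0,0,0,0.5],[0,0,0,0,0,0,0.5]]]' 60
python3 w.py 0.4865 0.0145 0.1085
```

```text
t: 18.27
position: [0.4885, 0.0146, 0.1109]
tcp_rot: [-1.478, 0.622, -0.625]
force: [0.4, 0.1, 0.5]
width: 0.501
t 18.27 p [0.4885 0.0146 0.1109] jawaz 44.3 down tilt 0.14 w 0.501 F [0.4 0.1 0.5] T [ 0.01 -0.02  0.01]
q [ 0.66  0.49 -0.94  1.85  0.46  1.03  0.29]
tool shift cm [-0.13  0.24 -0.15]
level rot deg tool [-0.12  0.    0.06]
```

```bash
python3 -m jog '[[[-0.13,0.2,-0.15,0,0,0,0.3],[0,0,0,0,0,0,0],[0,0,0,0,0,0,0],[0,0,0,0,0,0,0],[0,0,0,0,0,0,0],[0,0,0,0,0,0,0]]]' 60
python3 w.py 0.4865 0.0145 0.1085
```

```text
t: 18.77
position: [0.4858, 0.0135, 0.1095]
tcp_rot: [-1.48, 0.622, -0.626]
force: [-0.5, -0.5, -0.1]
width: 0.149
t 18.77 p [0.4858 0.0135 0.1095] jawaz 44.3 down tilt 0.14 w 0.149 F [-0.5 -0.5 -0.1] T [-0.03  0.09  0.04]
q [ 0.66  0.49 -0.94  1.86  0.47  1.02  0.29]
tool shift cm [-0.02  0.1   0.12]
level rot deg tool [0.   0.   0.14]
```

Gripped again. Turning 120° clockwise: target jaw az -75.5°.

```bash
python3 -m jog '[[[0,0,0,0,7,0,0],[0,0,0,0,7,0,0],[0,0,0,0,7,0,0],[0,0,0,0,7,0,0],[0,0,0,0,7,0,0],[0,0,0,0,7,0,0]]]' 60
python3 w.py 0.4865 0.0145 0.1085
```

```text
t: 19.27
position: [0.4851, 0.0132, 0.1095]
tcp_rot: [-1.221, 1.192, -1.195]
force: [-1.1, 0.4, -1.3]
width: 0.151
t 19.27 p [0.4851 0.0132 0.1095] jawaz 1.3 down tilt 0.14 w 0.151 F [-1.1  0.4 -1.3] T [-0.05  0.08  0.15]
q [ 0.54  0.43 -0.77  1.87  0.35  0.99 -0.36]
tool shift cm [-0.13  0.1   0.15]
level rot deg tool [-0.01  0.    0.14]
```

```bash
python3 -m jog '[[[-0.1,0,0.1,0,7,0,0],[0,0,0,0,7,0,0],[0,0,0,0,7,0,0],[0,0,0,0,7,0,0],[0,0,0,0,7,0,0],[0,0,0,0,7,0,0],[0,0,0,0,7,0,0],[0,0,0,0,7,0,0]]]' 60
python3 w.py 0.4865 0.0145 0.1085
```

```text
t: 19.93
position: [0.4842, 0.0137, 0.1095]
tcp_rot: [-0.581, 1.88, -1.89]
force: [-1.0, 0.1, 0.0]
width: 0.157
t 19.93 p [0.4842 0.0137 0.1095] jawaz -56.0 down tilt 0.39 w 0.157 F [-1.   0.1  0. ] T [-0.04 -0.05  0.2 ]
q [ 0.37  0.37 -0.54  1.87  0.24  0.96 -1.26]
tool shift cm [-0.23  0.1   0.06]
level rot deg tool [-0.2   0.    0.33]
```

```bash
python3 -m jog '[[[-0.1,0,0,0,6.5,0,0],[0,0,0,0,6,0,0],[0,0,0,0,5,0,0],[0,0,0,0,0,0,0],[0,0,0,0,0,0,0]]]' 60
python3 w.py 0.4865 0.0145 0.1085
```

```text
t: 20.35
position: [0.4841, 0.0141, 0.1095]
tcp_rot: [-0.288, 2.073, -2.086]
force: [-0.3, -1.5, -1.0]
width: 0.156
t 20.35 p [0.4841 0.0141 0.1095] jawaz -74.5 down tilt 0.48 w 0.156 F [-0.3 -1.5 -1. ] T [ 0.26  0.   -0.37]
q [ 0.31  0.36 -0.47  1.87  0.21  0.96 -1.56]
tool shift cm [-0.24  0.1   0.02]
level rot deg tool [-0.31  0.    0.37]
```

```bash
python3 -m jog '[[[0,0,0,0,1,0,0],[0,0,0,0,0,0,0.3],[0,0,0,0,0,0,0.6],[0,0,0,0,0,0,0.6],[0,-0.5,0,0,0,0,0.6],[0,-2,0,0,0,0,0.8],[0,-3,0,0,0,0,0.8],[0,-3,0,0,0,0,0.8],[0,-2.5,0,0,0,0,0.8]]]' 60
python3 w.py 0.4865 0.0145 0.1085
python3 - <<'E'
from h import *
for c in ("top","scene"):
    p,d=env.grab_frame(c)
    x,y=(274,170) if c=="top" else (200,200)
    P=cloud(c,d); q=P[(d>0)&(np.hypot(P[...,0]-.4865,P[...,1]-.0145)<.038)&(P[...,2]>.106)&(P[...,2]<.119)]
    if len(q)>10:
        w,v=np.linalg.eigh(np.cov(q[:,:2].T)); print(c,len(q),q.mean(0).round(3),np.degrees(np.arctan2(v[1,1],v[0,1])).round(1))
    cv2.imwrite(f"pics/{c}4.png",cv2.resize(p[y-80:y+70,x-60:x+140,::-1],(800,600),interpolation=cv2.INTER_CUBIC))
E
```

```text
t: 21.1
position: [0.4805, 0.0157, 0.2187]
tcp_rot: [-0.297, 2.086, -2.092]
force: [0.7, 0.5, 0.5]
width: 0.796
t 21.1 p [0.4805 0.0157 0.2187] jawaz -74.9 down tilt 1.11 w 0.796 F [0.7 0.5 0.5] T [-0.01 -0.04  0.  ]
q [ 0.35  0.25 -0.5   1.72  0.13  1.22 -1.5 ]
tool shift cm [-0.76 11.01  0.27]
level rot deg tool [-0.02  0.    1.11]
top 90 [0.475 0.011 0.113] -166.0
scene 110 [0.488 0.016 0.112] -165.2
```

View pics/scene4.png

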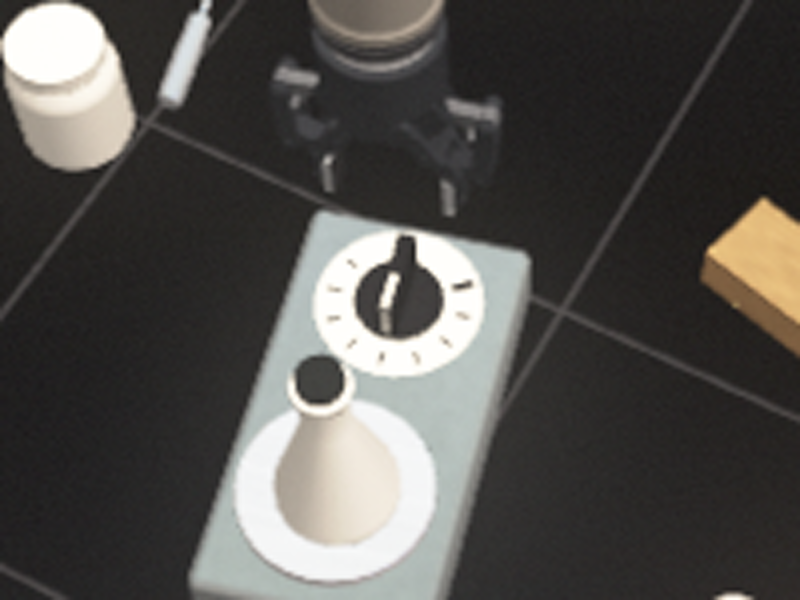

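View pics/top4.png

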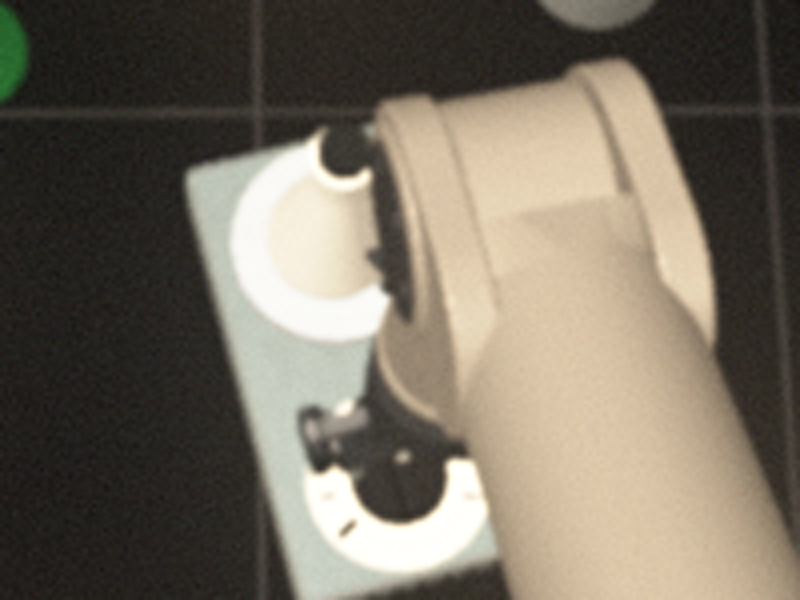

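The bar is at 14.5–14.8° with the pointer towards the plate, at click 4. The flask stands upright, centred. Now a few still rows and one last check.

```bash
python3 -m jog '[[[0,-1.5,0,0,0,0,0.8],[0,0,0,0,0,0,0.8],[0,0,0,0,0,0,0.8],[0,0,0,0,0,0,0.8]]]'
python3 - <<'E'
from h import *
p,d=env.grab_frame("scene"); P=cloud("scene",d)
q=P[(d>0)&(np.hypot(P[...,0]-.636,P[...,1]-.053)<.05)&(P[...,2]>.234)&(P[...,2]<.25)]
(x,y),r=cv2.minEnclosingCircle((q[:,:2]*1000).astype(np.float32)); print("stopper",x,y,r,np.percentile(q[:,2],90))
q=P[(d>0)&(np.hypot(P[...,0]-.4865,P[...,1]-.0145)<.04)&(P[...,2]>.106)&(P[...,2]<.118)]
w,v=np.linalg.eigh(np.cov(q[:,:2].T)); print("bar",np.degrees(np.arctan2(v[1,1],v[0,1])))
for n in ("flask_mid","plate_mid","beaker_mid","bottle_mid","jar_mid","carton_mid","scoop_mid"):
    print(n,[(round(float(r["score"]),2),np.round(r["location"],3).tolist()) for r in env.spot_point(n,"scene")][:2])
o=env.get_obs(); print(o["t"],o["force"],np.abs(o["joint_vel"]).max())
env.close_job()
E
```

```text
t: 21.53
position: [0.484, 0.0166, 0.2377]
tcp_rot: [-0.286, 2.078, -2.088]
force: [0.3, 0.5, 0.2]
width: 0.798
stopper 635.6388549804688 57.394256591796875 17.17346954345703 0.24394121897862214
bar -165.24836208380216
flask_mid [(0.91, [0.803, 0.3, 0.073]), (0.75, [0.316, 0.386, 0.082])]
plate_mid [(0.55, [0.637, 0.053, 0.094]), (0.35, [0.312, 0.24, 0.016])]
beaker_mid [(0.75, [0.613, -0.311, 0.048]), (0.71, [0.629, 0.32, 0.085])]
bottle_mid [(0.85, [0.63, 0.323, 0.086])]
jar_mid [(0.89, [0.427, -0.305, 0.05])]
carton_mid [(0.85, [0.31, 0.241, 0.018]), (0.74, [0.633, 0.054, 0.091])]
scoop_mid [(0.63, [0.306, -0.271, 0.014])]
21.9333 [ 0.43432933 -0.45459152  0.67417705] 0.0022098051679462385
the job is handed in; nothing more can be done
```

I turned the selector back from click 5 to its end stop and stood the white flask on the plate with the selector still off. Then I turned the selector four clicks clockwise, let go, backed off and handed the job in at about 22 s.

**Last checks**
- **Selector:** the bar stands at 14.8°, against about 15° expected for click 4.
- **Flask:** it is upright, with its stopper about 3–4 mm from the plate centre and its top at 0.244 m (0.242 m expected).
- **Bystanders:** all five are within about 5 mm of where they started, which is the network's own error.
- **Robot:** clear of everything and still, with no load on the wrist.

**Checks that disagreed or fell short**
- In the last look, the two best network hits for the flask were green look-alikes, so its final position comes from the depth image alone. An earlier network reading after the set-down had put the flask at (0.640, 0.056), which agrees.
- In the last top-camera pictures the arm partly hid the selector, so the click was read mainly from the scene camera.

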